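# Unlock the ink-stick press and draw out its mould carriage

### The job

Unlock the small mould press: squeeze both release tabs of its black knob together and turn the knob clockwise (seen from above), past its middle click, until both tabs spring back out at the last click; where exactly that one lies must be found by feel. Then draw the mould carriage out by its wooden handle, all the way to its stop, and let go. Leave everything else on the bench and on the press where it is.

Things in the scene. Friction and masses are not known exactly. Their poses are not given: they have to be found in the camera images.
- press: Fixed grey iron press, 240 x 280 mm, flat top 70 mm above the bench. Origin on the bench; +x into the press (away from the robot at yaw 0), +y left. Offsets below are in this frame. Knob axis at x 0, y -75 mm; carriage on the +y half. The press head, a bar over the carriage with its top 148 mm above the bench, is at x 60 to 120, y -30 to 113 mm. Pose differs each run.
- knob (a joint): Turn, rad: about 0 at the locked start, growing CLOCKWISE from above; clicks at 0, 1.047 and a last one somewhere in 1.89 to 2.30 (hidden, differs each run), each with 0.04 play; dead stop 2.45. At a click a foot under each tab drops in a notch; either foot alone blocks turning: press both tabs 5 mm or more. Between clicks the feet ride a collar, tabs held 5 mm in. Friction 0.05 N m.
- knob_grip (a point): On the knob's vertical axis at mid height of the tabs, 113 mm above the bench; turns with the knob. Its y axis runs through both tabs: pinch along it. At the start y points 150 degrees anticlockwise from the press's +x. Knob: black plastic, 64 mm along x, top 126 mm above the bench; its two cheeks (44 mm across in y) do not release it.
- lock_flat (a point): Middle of the flat of the steel lock plate under the knob, turning with it: a disc of 60 mm radius about the knob axis, 84 to 90 mm above the bench, cut off straight 34 mm from the axis. The flat lies at 210 degrees in the press frame when locked and within 12 degrees of 90 (towards the carriage) at the last click; only about there is the carriage free. Keep fingertips above the plate.
- tab_a (a joint): How far the release tab on the +y side of the knob is pressed in, m: 0 out, 0.008 fully in. The spring needs 3.2 N to start and 9.6 N at full depth.
- tab_b (a joint): The same for the release tab on the -y side. The tabs are independent. A squeeze of 12 N or more (20 N is safe) presses both fully in and passes over clicks; a light squeeze of about 5 N lets them ride on the collar while turning and spring out, 2 mm or more wider, at the next click, where the knob then locks.
- tab_a_face (a point): Middle of the outer face of the +y tab: grey plastic, 24 mm wide, 38 mm high (92 to 130 mm above the bench), 31 mm from the knob's axis when out, 23 mm when fully in (62 mm over both tabs when out, 46 mm when in).
- tab_b_face (a point): Middle of the outer face of the -y tab, same shape.
- carriage (a joint): How far the carriage is drawn out, m: 0 under the press head, 0.090 at its stop. It slides along the press's -x with about 3 N of friction and stays where it is left.
- handle (a point): Middle of the carriage's wooden cross handle, 126 mm above the bench: a bar 16 mm thick (press x), 60 mm long (press y), 36 mm high (108 to 144 mm above the bench) on two short steel posts; starts at press x -70 mm, y 42 mm. Behind it on the carriage is a clamped black mould block 60 mm wide, its top 106 mm above the bench and its near end 42 mm from the middle of the handle.
- ink_block: Bystander: black bar 22 x 60 x 18 mm lying loose on the press top beside the knob, origin at its underside. Leave it.
- mould_front: Bystander: black mould block 60 x 130 x 32 mm on the bench before the press. Leave it.
- mould_side: Bystander: black mould block 150 x 55 x 36 mm on the bench left of the press. Leave it.
- mould_right: Bystander: black mould block 160 x 50 x 40 mm on the bench right of the press. Leave it.
- mallet: Bystander: wooden mallet, 270 mm long, lying on the bench to the right. Leave it.
- tin: Bystander: steel tin, 84 mm across, 110 mm high. Leave it.
- dish: Bystander: white bowl, 120 mm across, 40 mm high. Leave it.

How it is judged:
By the outcome, as a careful person would: the job done as asked, in the order asked, and still so for the second after the job is handed in, with the robot touching nothing.
It also fails if it takes over 64 s, if anything falls off the work surface, if the arm or the gripper's body presses on something with over 40 N, if the wrist force passes 120 N, or if a joint passes its speed limit or range.

### The arm

A 7-joint arm with a two-finger parallel gripper is mounted at the origin on the work surface. World frame = base frame: x ahead of the robot, y to its left, z up, the work surface at z = 0. Lengths are in m, angles in rad, forces in N, time in s.
With the tool pointing down it reaches from about 0.425 to 0.875 m from the base axis. Payload 4.7 kg.
Tool frame: the origin (TCP) lies at the very end of the fingers, on their centre line; the grasp point (between the pads) lies 19 mm behind it; z points along the fingers, x is the direction in which the jaws open and shut, and the axes are right-handed (so a half turn about z gives the same grasp; the last joint's range is limited). The gripper opens to 87 mm and grips with 3 to 60 N. Pads are 19 mm wide; open, the fingers measure 117 mm over their backs; the gripper's body (75 mm by 190 mm) begins 51 mm behind the grasp point.
Start: joints at [-1.174, 0.321, -0.07, 1.45, 0.023, 1.371, -0.057], TCP at [0.243, 0.603, 0.223] pointing down, gripper open.
Joint ranges: [-2.86, 2.86], [-0.3, 2.09], [-1.38, 1.24], [0.06, 2.45], [-1.56, 4.7], [0.09, 2.05], [-2.69, 2.69]. Speed limits (rad/s): [2.57, 2.57, 3.14, 3.14, 3.14, 3.14, 3.14].

### API

Orientations are given as a unit quaternion [x, y, z, w].
In Python, from bench import ctrl gives the robot as it stands.
- The arm moves only by the tool send_rows, never from a script. Its arguments are lists of equal length, an entry for each row: "slide": the shift along the tool's x, y, z in cm, a list of three; "dr": the turn, a rotation vector about the tool's x, y, z in rad, a list of three; "grip": the finger opening in cm, from 0 to 8.7. A call has 1 to 8 rows; each row shifts and turns the pose as measured when the row begins, along the tool's axes as they then stand; what a row does not reach is not made up. A row lasts 1/10 s, in which the tool goes at most 50 mm and 8.59 degrees, less where a joint would pass 70% of its speed; a pose out of reach is approached as far as the arm can. A call is refused whole if a number of a shift passes 5 or a number of a turn 0.15, either way. A call with a gripper value outside its range is refused whole. The fingers move at their own pace and stop on an object; the grip force is fixed at half the most. Time passes only in rows, so rows that do not move let the fingers close. It gives the time, the measured TCP pose, the force and the opening at its end, in the units of the state.
- ctrl.state(): the state, without advancing time (a new reading comes with each control period).
- ctrl.grab_frame(name): name is "scene" or "top" or "wrist"; returns a dict with "pixels" (400x640x3 uint8, red, green, blue), "depth" (400x640 float32, m along the optical axis (not along the pixel's ray), 0 where there is no reading), "fovy" (degrees; the focal length in pixels is half the picture's height over the tangent of half this angle, whatever the lens; pixels are square), "cx", "cy" (the principal point, pixels), "T" (4x4, takes a point from camera to world coordinates). Camera axes: x right, y down, z forward; pixel columns grow to the right and rows downward; lengths in m; the calibration is good to about 2 mm. The wrist camera is an equidistant fisheye: a pixel r from the principal point sees the ray r / f radians off the axis. A picture is of the moment at which its call begins.
- ctrl.sign_off(): hands the job in, once; it reports no verdict.
The state is a dict: "clock": time; "joint_pos": joint angles; "joint_vel": joint speeds; "joint_torque": joint torques, N m; "ee_pos": TCP position; "tool_rot": TCP orientation; "ft_force": force on the tool from outside, world axes, zero at the start; "moment": the same for the moment, N m; "width": finger opening in m.
Only numpy, scipy, OpenCV 4.12 (cv2) and the standard library are available. Lean on these libraries where they do the work, as an engineer would, in place of code of your own. Each camera call takes 0.05 s, during which the arm holds its last target. There are 200 camera calls.

## Working session

There is one attempt and no reset: what is moved stays moved. The work goes in short steps, Python scripts to look and compute and a tool call to move; the robot and the scene stay as the last step left them, time stands still between calls to the robot, and variables do not carry over. Pictures are saved under pics/ and viewed, about 8 in all and at most 12, crops included, and the job is handed in when it is done.

Besides the shell and the picture viewer there is one more tool, called as name(argument=value, ...) on one line, values as JSON. send_rows: Moves the arm, as the interface text tells. Its arguments: {"type":"object","properties":{"slide":{"type":"array","items":{"type":"array","items":{"type":"number"}}},"dr":{"type":"array","items":{"type":"array","items":{"type":"number"}}},"grip":{"type":"array","items":{"type":"number"}}},"required":["slide","dr","grip"]}

```bash
mkdir -p pics; ls; cat > h.py <<'E'
import numpy as np, cv2
from bench import ctrl
def grab(n,tag):
    f=ctrl.grab_frame(n); np.savez(f'pics/{tag}.npz',**f)
    cv2.imwrite(f'pics/{tag}.png',f['pixels'][:,:,::-1]); return f
def load(tag): return np.load(f'pics/{tag}.npz')
def pt(f,u,v,z=None):
    """world point of pixel; from depth, or on plane z"""
    fl=200/np.tan(np.radians(float(f['fovy']))/2)
    r=np.array([(u-f['cx'])/fl,(v-f['cy'])/fl,1.]); T=f['T']
    if z is None: d=float(f['depth'][int(round(v)),int(round(u))])
    else: d=(z-T[2,3])/(T[:3,:3]@r)[2]
    return T[:3,:3]@(r*d)+T[:3,3]
E
python3 - <<'E'
from h import *
a=grab('top','top0');b=grab('scene','scene0')
cv2.imwrite('pics/both.png',np.vstack([a['pixels'],b['pixels']])[:,:,::-1][:, :])
print(ctrl.state()); print(a['T'],a['fovy'],b['T'])
E
```

```text
pics
{'clock': 0.1, 'joint_pos': array([-1.17386335,  0.32175797, -0.07006434,  1.45154589,  0.02260316,
        1.37078943, -0.05687446]), 'joint_vel': array([ 0.00052045, -0.0015995 , -0.00154228, -0.00184207,  0.001327  ,
        0.00059068, -0.00051854]), 'joint_torque': array([-5.70712709e-04, -4.92567408e+01, -4.05931827e-01, -3.13399565e+01,
       -6.42127614e-02,  3.94348183e-02,  5.33203502e-05]), 'ee_pos': array([0.24268239, 0.60246972, 0.22156838]), 'tool_rot': array([ 8.28708883e-01,  5.59679241e-01, -6.80591078e-04,  5.21027953e-04]), 'ft_force': array([-0.54107842,  0.18386298, -0.69523126]), 'moment': array([ 0.00793583, -0.01687792,  0.00365001]), 'width': 0.08679949163330912}
[[-2.28020839e-02 -9.90268148e-01  1.37291882e-01  3.70757871e-01]
 [-9.99623448e-01  2.04865328e-02 -1.82555358e-02 -7.04146400e-04]
 [ 1.52652410e-02 -1.37656449e-01 -9.90362396e-01  1.40605491e+00]
 [ 0.00000000e+00  0.00000000e+00  0.00000000e+00  1.00000000e+00]] 49.28597401362008 [[-0.38886877  0.48750329 -0.78174268  1.62616895]
 [ 0.92095425  0.22870816 -0.31549303  0.44237446]
 [ 0.02498704 -0.84263463 -0.53790568  0.8502864 ]
 [ 0.          0.          0.          1.        ]]
```

View pics/top0.png

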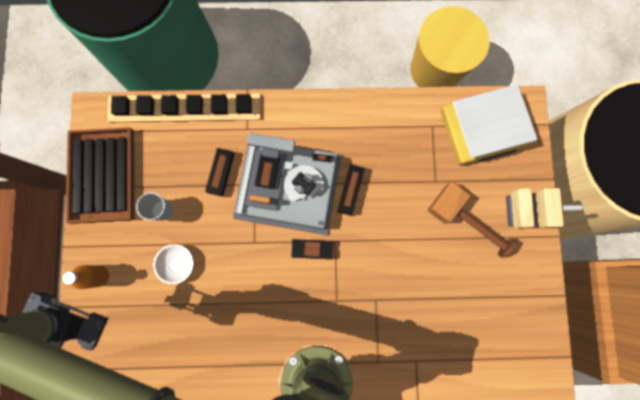

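View pics/scene0.png

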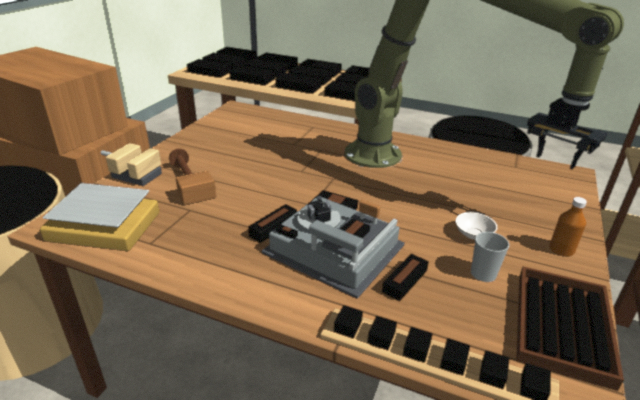

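The top view shows the press around pixels (235–340, 135–232), with the knob at about (305,183) and the handle at about (261,199). The scene view shows the press in the middle, around (330,235). I'll enlarge the top view next.

```bash
python3 - <<'E'
from h import *
f=load('top0'); c=f['pixels'][125:265,195:375][:,:,::-1]
cv2.imwrite('pics/crop0.png',cv2.resize(c,None,fx=4.2,fy=4.2,interpolation=cv2.INTER_CUBIC))
# height-based: points with z 0.06-0.08 -> press top rectangle
D=f['depth'];P=[]
vs,us=np.mgrid[125:265,195:375]
W=np.array([pt(f,u,v) for u,v in zip(us.ravel(),vs.ravel())])
m=(W[:,2]>.055)&(W[:,2]<.16)
r=cv2.minAreaRect(W[m][:,:2].astype(np.float32)*1000);print(r)
for lo,hi in[(.118,.136),(.136,.16),(.064,.076)]:
    q=W[(W[:,2]>lo)&(W[:,2]<hi)]; print(lo,len(q),q.mean(0),cv2.minAreaRect(q[:,:2].astype(np.float32)*1000))
E
```

```text
((612.2528686523438, 82.86198425292969), (280.24993896484375, 240.83941650390625), 78.82937622070312)
0.118 501 [0.62893838 0.06580197 0.12600997] ((632.8187866210938, 92.08263397216797), (180.94374084472656, 196.5361328125), 2.3464529514312744)
0.136 693 [0.69478805 0.12788159 0.14626807] ((649.162353515625, 100.90900421142578), (213.83419799804688, 179.69142150878906), 2.9597742557525635)
0.064 2935 [0.58135996 0.05026094 0.06990351] ((611.5855102539062, 82.65630340576172), (279.59527587890625, 239.6270294189453), 78.83332824707031)
```

View pics/crop0.png

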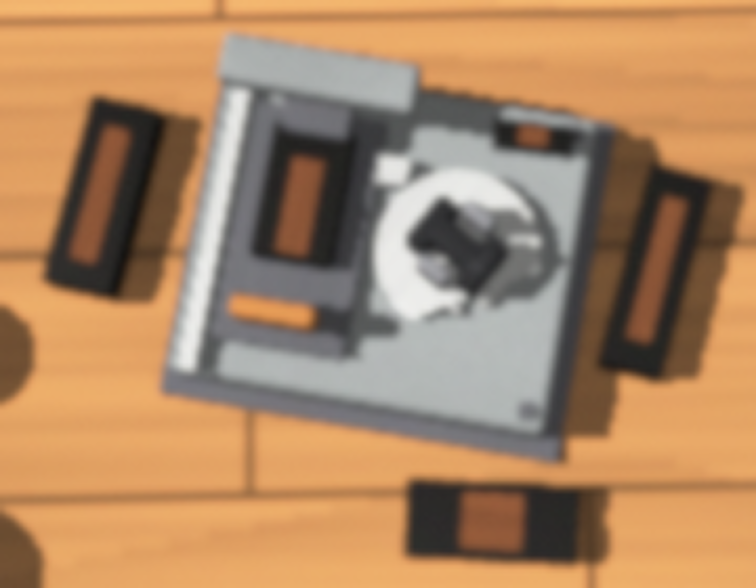

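The crop shows the knob at crop pixel (458,243), with its tabs at upper right and lower left. The handle is at (272,312) and the ink block at (535,135). The press-top fit puts the origin at about (0.612, 0.083) with yaw −11.2°. I'll start the approach.

send_rows(slide=[[-2.9,3.9,0],[-2.9,3.9,0],[-2.9,3.9,0],[-2.9,3.9,0],[-2.9,3.9,0],[-2.9,3.9,0],[-2.9,3.9,0],[-2.9,3.9,0]], dr=[[0,0,0],[0,0,0],[0,0,0],[0,0,0],[0,0,0],[0,0,0],[0,0,0],[0,0,0]], grip=[8.7,8.7,8.7,8.7,8.7,8.7,8.7,8.7])

```text
clock: 0.9
ee_pos: [0.4444, 0.2677, 0.2156]
tool_rot: [0.824, 0.567, -0.004, -0.001]
ft_force: [0.8, -0.4, 0.8]
width: 0.087
```

```bash
cat >> h.py <<'E'
from scipy.spatial.transform import Rotation as R
O=np.array([.6116,.0827]);YAW=np.radians(-11.17)
def press(x,y): c,s=np.cos(YAW),np.sin(YAW); return O+[c*x-s*y,s*x+c*y]
def rem(x,y,z,yaw):
    s=ctrl.state(); r=R.from_quat(s['tool_rot']); d=np.array([x,y,z])-s['ee_pos']
    tgt=R.from_euler('z',yaw,degrees=True)*R.from_quat([1,0,0,0])
    print('t',s['clock'],'pos',s['ee_pos'].round(4),'w',round(s['width'],4),'F',s['ft_force'].round(1),'M',s['moment'].round(2),'j',s['joint_pos'].round(2))
    x_=r.as_matrix()[:,0]; print('yaw',np.degrees(np.arctan2(x_[1],x_[0])).round(2),'slide cm',(r.inv().apply(d)*100).round(2),'rotvec',(r.inv()*tgt).as_rotvec().round(3))
E
python3 - <<'E'
from h import *
f=load('top0')
for n,u,v,z in[('knob',458,243,.126),('handle',272,312,.144)]: print(n,pt(f,195+u/4.2,125+v/4.2,z),pt(f,195+u/4.2,125+v/4.2))
print(press(0,-.075),press(-.07,.042))
rem(*press(0,-.075),.2,138.8)
E
```

```text
knob [0.60084205 0.02483402 0.126     ] [0.6002031  0.02476311 0.12955471]
handle [0.55155095 0.15443348 0.144     ] [0.55194807 0.15477425 0.14122784]
[0.59707095 0.00912075] [0.5510623  0.13746483]
t 0.9 pos [0.4444 0.2677 0.2156] w 0.087 F [ 0.8 -0.4  0.8] M [ 0.01 -0.05 -0.  ] j [-0.77  0.05  0.18  1.78 -0.01  1.32  0.62]
yaw 69.06 slide cm [-18.68  23.51   1.53] rotvec [-0.009  0.002 -1.217]
```

send_rows(slide=[[-2.85,3.87,0.2],[-2.85,3.87,0.2],[-2.85,3.87,0.2],[-2.85,3.87,0.2],[-2.85,3.87,0.2],[-2.85,3.87,0.2],[0,0,0],[0,0,0]], dr=[[0,0,0],[0,0,0],[0,0,0],[0,0,0],[0,0,0],[0,0,0],[0,0,-0.145],[0,0,-0.145]], grip=[8.7,8.7,8.7,8.7,8.7,8.7,8.7,8.7])

```text
clock: 1.7
ee_pos: [0.605, 0.0034, 0.2001]
tool_rot: [0.735, 0.679, -0.006, -0.0]
ft_force: [-0.6, 0.5, -0.6]
width: 0.0871
```

send_rows(slide=[[0,0,0],[0,0,0],[0,0,0],[0,0,0],[0,0,0],[0,0,0],[0,0,0],[0,0,0]], dr=[[0,0,-0.145],[0,0,-0.145],[0,0,-0.145],[0,0,-0.145],[0,0,-0.145],[0,0,-0.145],[0,0,-0.05],[0,0,0]], grip=[8.7,8.7,8.7,8.7,8.7,8.7,8.7,8.7])

```text
clock: 2.5
ee_pos: [0.6023, 0.0006, 0.1949]
tool_rot: [0.341, 0.94, -0.008, -0.007]
ft_force: [-0.1, -0.2, 0.3]
width: 0.087
```

```bash
python3 - <<'E'
from h import *
f=load('top0')
vs,us=np.mgrid[125:265,195:375]
W=np.array([pt(f,u,v) for u,v in zip(us.ravel(),vs.ravel())])
near=np.linalg.norm(W[:,:2]-[.60,.02],axis=1)<.06
q=W[near&(W[:,2]>.115)]; print('knob',len(q),q.min(0),q.max(0),cv2.minAreaRect(q[:,:2].astype(np.float32)*1000))
q=W[near&(W[:,2]>.08)&(W[:,2]<.095)]; print('disc',len(q),q.min(0),q.max(0),q[:,:2].mean(0))
near=np.linalg.norm(W[:,:2]-[.55,.148],axis=1)<.045
q=W[near&(W[:,2]>.125)]; print('handle',len(q),q.min(0),q.max(0),cv2.minAreaRect(q[:,:2].astype(np.float32)*1000))
for u,v in[(163,390),(563,460)]: print(pt(f,195+u/4.2,125+v/4.2,.07))
rem(.6,.025,.2,138.8)
f=grab('wrist','w1');print(f['fovy'],f['cx'],f['cy'],f['T'])
E
```

```text
knob 321 [ 0.56723707 -0.00772756  0.11572636] [0.63416119 0.06418309 0.13867938] ((601.0526123046875, 28.37812042236328), (63.873390197753906, 62.519248962402344), 46.67797088623047)
disc 536 [ 0.55570991 -0.02956079  0.08013422] [0.65936664 0.07799918 0.09491356] [0.60922942 0.02501992]
handle 119 [0.54055447 0.12808512 0.12589242] [0.56574591 0.18747732 0.14699786] ((553.004150390625, 157.85491943359375), (61.0943717956543, 16.126203536987305), 78.881103515625)
[0.50625677 0.24316145 0.07      ]
[ 0.44881803 -0.04772919  0.07      ]
t 2.5 pos [6.023e-01 6.000e-04 1.949e-01] w 0.087 F [-0.1 -0.2  0.3] M [ 0.06 -0.   -0.02] j [-0.29  0.25  0.29  1.61 -0.06  1.31  2.45]
yaw 140.15 slide cm [ 1.75  1.71 -0.53] rotvec [-0.02  -0.008  0.024]
65.70646984690485 321.9956393829298 198.60513579514353 [[-0.76770934  0.62249985  0.15204046  0.55842376]
 [ 0.64074873  0.74278023  0.19421278 -0.05530226]
 [ 0.00796478  0.2465187  -0.96910531  0.36023593]
 [ 0.          0.          0.          1.        ]]
```

View pics/w1.png

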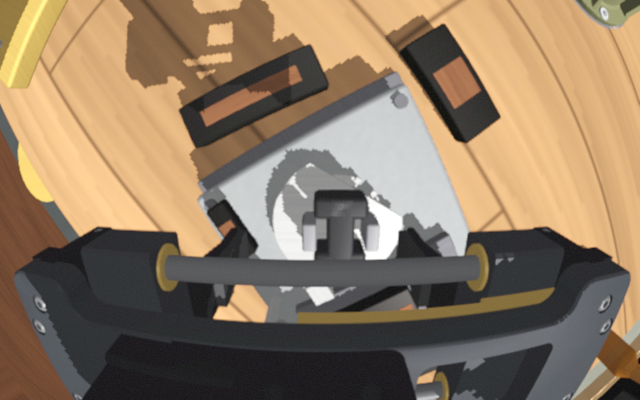

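The wrist view shows the two grey tabs at about (308,230) and (373,230), with the knob between them around (340,225). The jaw axis looks parallel to the tab axis, so I'll localise the knob from the wrist depth.

```bash
cat >> h.py <<'E'
def wcloud(f):
    fl=200/np.tan(np.radians(float(f['fovy']))/2); v,u=np.mgrid[0:400,0:640]
    x=u-f['cx'];y=v-f['cy'];r=np.hypot(x,y)+1e-9;t=r/fl;D=f['depth']
    P=np.stack([D*np.tan(t)*x/r,D*np.tan(t)*y/r,D],-1)
    return P@f['T'][:3,:3].T+f['T'][:3,3]
E
python3 - <<'E'
from h import *
f=load('w1');W=wcloud(f)
S=W[185:262,295:385].reshape(-1,3)
c=np.array([.601,.027]);n=np.linalg.norm(S[:,:2]-c,axis=1)<.05
for lo in(.105,.122):
    q=S[n&(S[:,2]>lo)&(S[:,2]<.14)]; print(len(q),cv2.minAreaRect(q[:,:2].astype(np.float32)*1000),q[:,2].max())
for p in[(308,230),(308,218),(373,230),(373,218),(340,195),(340,210)]: print(p,W[p[1],p[0]].round(4))
a=np.radians(138.8);d=S[:,:2]-c; al=d@[np.cos(a),np.sin(a)]; pr=d@[np.sin(a),-np.cos(a)]
q=n&(S[:,2]>.097)&(S[:,2]<.14)
print('along',al[q].min(),al[q].max()); q=n&(S[:,2]>.12)&(S[:,2]<.14); print('perp',pr[q].min(),pr[q].max())
rem(.601,.027,.15,138.8)
E
```

```text
3979 ((599.7960815429688, 20.542068481445312), (53.406612396240234, 62.668174743652344), 50.35074996948242) 0.13342453808947274
3339 ((600.1920776367188, 20.601470947265625), (52.80979919433594, 62.00419998168945), 50.350746154785156) 0.13342453808947274
(308, 230) [0.6189 0.0028 0.1321]
(308, 218) [ 0.6165 -0.0008  0.1149]
(373, 230) [0.5798 0.0363 0.1313]
(373, 218) [0.5749 0.0348 0.1135]
(340, 195) [ 5.831e-01 -3.000e-04  1.205e-01]
(340, 210) [0.59   0.0074 0.128 ]
along -0.03485988700417881 0.028386429729466513
perp -0.032542068898460876 0.021629333601767095
t 2.55 pos [6.023e-01 6.000e-04 1.949e-01] w 0.0869 F [0.4 1.2 1.5] M [-0.01  0.1  -0.  ] j [-0.29  0.25  0.29  1.61 -0.06  1.31  2.45]
yaw 140.08 slide cm [1.75 2.03 4.46] rotvec [-0.021 -0.008  0.022]
```

send_rows(slide=[[1.55,1.95,0],[0,0,0],[0,0,2],[0,0,2],[0,0,2],[0,0,1],[0,0,0],[0,0,0]], dr=[[-0.02,-0.008,0.022],[0,0,0],[0,0,0],[0,0,0],[0,0,0],[0,0,0],[0,0,0],[0,0,0]], grip=[8.7,8.7,8.7,8.7,8.7,8.7,8.7,8.7])

```text
clock: 3.35
ee_pos: [0.6033, 0.0239, 0.1227]
tool_rot: [0.356, 0.935, -0.001, 0.001]
ft_force: [-0.1, -0.6, -0.1]
width: 0.0875
```

```bash
python3 - <<'E'
from h import *
rem(.6028,.0253,.098,138.8)
E
```

```text
t 3.35 pos [0.6033 0.0239 0.1227] w 0.0875 F [-0.1 -0.6 -0.1] M [0.08 0.05 0.02] j [-0.32  0.29  0.27  1.7  -0.08  1.16  2.39]
yaw 138.3 slide cm [0.13 0.07 2.47] rotvec [-0.001  0.002 -0.009]
```

send_rows(slide=[[0.1,0.1,1.3],[0,0,1.0],[0,0,0.0],[0,0,0],[0,0,0],[0,0,0]], dr=[[0,0,-0.008],[0,0,0],[0,0,0],[0,0,0],[0,0,0],[0,0,0]], grip=[8.7,8.7,8.7,7.5,7.0,6.6])

```text
clock: 3.95
ee_pos: [0.605, 0.0253, 0.1004]
tool_rot: [0.352, 0.936, -0.0, 0.002]
ft_force: [-1.4, -0.1, 0.3]
width: 0.0713
```

```bash
python3 - <<'E'
from h import *
rem(.6028,.0253,.098,138.8)
E
```

```text
t 3.95 pos [0.605  0.0253 0.1004] w 0.0713 F [-1.4 -0.1  0.3] M [0.12 0.04 0.01] j [-0.31  0.31  0.27  1.73 -0.09  1.11  2.41]
yaw 138.77 slide cm [ 0.16 -0.15  0.24] rotvec [ 0.001  0.004 -0.001]
```

Next I close step by step, feeling for the first contact.

send_rows(slide=[[0.15,-0.15,0.15],[0,0,0],[0,0,0],[0,0,0]], dr=[[0,0,0],[0,0,0],[0,0,0],[0,0,0]], grip=[6.4,6.0,5.6,5.6])

```text
clock: 4.35
ee_pos: [0.603, 0.0252, 0.0995]
tool_rot: [0.352, 0.936, 0.0, 0.003]
ft_force: [-0.3, 0.8, -0.9]
width: 0.0573
```

```bash
python3 - <<'E'
from h import *
rem(.6028,.0253,.098,138.8)
E
```

```text
t 4.35 pos [0.603  0.0252 0.0995] w 0.0573 F [-0.3  0.8 -0.9] M [0.06 0.03 0.02] j [-0.31  0.31  0.27  1.73 -0.09  1.11  2.41]
yaw 138.78 slide cm [ 0.02 -0.01  0.15] rotvec [ 0.002  0.005 -0.   ]
```

send_rows(slide=[[0,0,0],[0,0,0],[0,0,0],[0,0,0]], dr=[[0,0,0],[0,0,0],[0,0,0],[0,0,0]], grip=[5.0,4.5,4.3,4.3])

```text
clock: 4.75
ee_pos: [0.603, 0.0253, 0.0999]
tool_rot: [0.352, 0.936, 0.0, 0.003]
ft_force: [-1.2, -0.1, 0.9]
width: 0.0445
```

```bash
python3 - <<'E'
from h import *
rem(.6028,.0253,.098,138.8)
E
```

```text
t 4.75 pos [0.603  0.0253 0.0999] w 0.0445 F [-1.2 -0.1  0.9] M [-0.01  0.36  0.04] j [-0.31  0.31  0.27  1.73 -0.09  1.11  2.41]
yaw 138.79 slide cm [ 0.02 -0.01  0.19] rotvec [ 0.002  0.005 -0.   ]
```

send_rows(slide=[[0,0,0],[0,0,0],[0,0,0],[0,0,0],[0,0,0],[0,0,0]], dr=[[0,0,0.08],[0,0,0.1],[0,0,0.1],[0,0,0.1],[0,0,0.1],[0,0,0]], grip=[4.3,4.3,4.3,4.3,4.3,4.3])

```text
clock: 5.35
ee_pos: [0.6023, 0.0261, 0.0999]
tool_rot: [0.571, 0.821, 0.001, 0.002]
ft_force: [-0.8, -0.0, 0.7]
width: 0.0439
```

```bash
python3 - <<'E'
from h import *
rem(.6028,.0253,.099,138.8)
E
```

```text
t 5.35 pos [0.6023 0.0261 0.0999] w 0.0439 F [-0.8 -0.   0.7] M [-0.15  0.02 -0.05] j [-0.38  0.31  0.34  1.73 -0.11  1.11  1.93]
yaw 110.32 slide cm [-0.09  0.02  0.09] rotvec [ 0.003  0.003 -0.497]
```

send_rows(slide=[[0,0,0],[0,0,0],[0,0,0],[0,0,0],[0,0,0],[0,0,0],[0,0,0],[0,0,0]], dr=[[0,0,0.1],[0,0,0.1],[0,0,0.1],[0,0,0.05],[0,0,0],[0,0,0],[0,0,0],[0,0,0]], grip=[4.3,4.3,4.3,4.3,4.3,5.2,5.2,5.2])

```text
clock: 6.15
ee_pos: [0.6022, 0.0266, 0.0995]
tool_rot: [0.703, 0.711, 0.001, 0.002]
ft_force: [0.6, 0.3, -0.7]
width: 0.0514
```

```bash
python3 - <<'E'
from h import *
rem(.6028,.0253,.099,138.8)
E
```

```text
t 6.15 pos [0.6022 0.0266 0.0995] w 0.0514 F [ 0.6  0.3 -0.7] M [-0.07  0.11 -0.08] j [-0.42  0.32  0.39  1.74 -0.13  1.11  1.6 ]
yaw 90.62 slide cm [-0.13  0.06  0.05] rotvec [ 0.003  0.003 -0.841]
```

send_rows(slide=[[0,0,0],[0,0,0],[0,0,0]], dr=[[0,0,0.05],[0,0,0.05],[0,0,0]], grip=[5.2,5.2,5.2])

```text
clock: 6.45
ee_pos: [0.6021, 0.0267, 0.0995]
tool_rot: [0.738, 0.675, 0.001, 0.001]
ft_force: [-0.1, -0.4, -0.4]
width: 0.0521
```

```bash
python3 - <<'E'
from h import *
rem(.6028,.0253,.099,138.8)
E
```

```text
t 6.45 pos [0.6021 0.0267 0.0995] w 0.0521 F [-0.1 -0.4 -0.4] M [-0.13  0.07  0.01] j [-0.43  0.32  0.41  1.74 -0.14  1.11  1.5 ]
yaw 84.88 slide cm [-0.14  0.08  0.05] rotvec [ 0.003  0.002 -0.941]
```

send_rows(slide=[[0,0,0],[0,0,0],[0,0,0],[0,0,0],[0,0,0]], dr=[[0,0,0.05],[0,0,0.05],[0,0,0.05],[0,0,0.05],[0,0,0]], grip=[5.45,5.45,5.45,5.45,5.45])

```text
clock: 6.95
ee_pos: [0.6024, 0.0273, 0.0995]
tool_rot: [0.801, 0.599, 0.001, 0.001]
ft_force: [0.0, 0.3, -1.1]
width: 0.0548
```

```bash
python3 - <<'E'
from h import *
rem(.6028,.0253,.099,138.8)
E
```

```text
t 6.95 pos [0.6024 0.0273 0.0995] w 0.0548 F [ 0.   0.3 -1.1] M [ 0.11 -0.07 -0.01] j [-0.46  0.32  0.44  1.74 -0.15  1.11  1.31]
yaw 73.61 slide cm [-0.18  0.09  0.06] rotvec [ 0.004  0.002 -1.138]
```

send_rows(slide=[[0,0,0],[0,0,0],[0,0,0]], dr=[[0,0,0.05],[0,0,0.05],[0,0,0]], grip=[5.45,5.45,5.45])

```text
clock: 7.25
ee_pos: [0.6025, 0.0276, 0.0996]
tool_rot: [0.828, 0.56, 0.002, 0.001]
ft_force: [-0.7, 0.9, -0.5]
width: 0.0549
```

```bash
python3 - <<'E'
from h import *
rem(.6028,.0253,.099,138.8)
E
```

```text
t 7.25 pos [0.6025 0.0276 0.0996] w 0.0549 F [-0.7  0.9 -0.5] M [-0.03  0.07 -0.06] j [-0.47  0.32  0.45  1.74 -0.16  1.11  1.22]
yaw 68.14 slide cm [-0.2   0.11  0.06] rotvec [ 4.000e-03  1.000e-03 -1.233e+00]
```

send_rows(slide=[[0,0,0],[0,0,0],[0,0,0]], dr=[[0,0,0.05],[0,0,0.05],[0,0,0]], grip=[5.45,5.45,5.45])

```text
clock: 7.55
ee_pos: [0.6026, 0.0271, 0.0996]
tool_rot: [0.853, 0.521, 0.002, 0.002]
ft_force: [0.2, -0.2, 1.3]
width: 0.0548
```

```bash
python3 - <<'E'
from h import *
rem(.6028,.0253,.099,138.8)
f=grab('wrist','w2'); cv2.imwrite('pics/w2c.png',cv2.resize(f['pixels'][150:300,220:460][:,:,::-1],None,fx=3.3,fy=3.3,interpolation=cv2.INTER_CUBIC))
E
```

```text
t 7.55 pos [0.6026 0.0271 0.0996] w 0.0548 F [ 0.2 -0.2  1.3] M [-0.06  0.09  0.29] j [-0.48  0.33  0.47  1.74 -0.16  1.11  1.13]
yaw 62.84 slide cm [-0.15  0.1   0.06] rotvec [ 0.004  0.002 -1.326]
```

View pics/w2c.png

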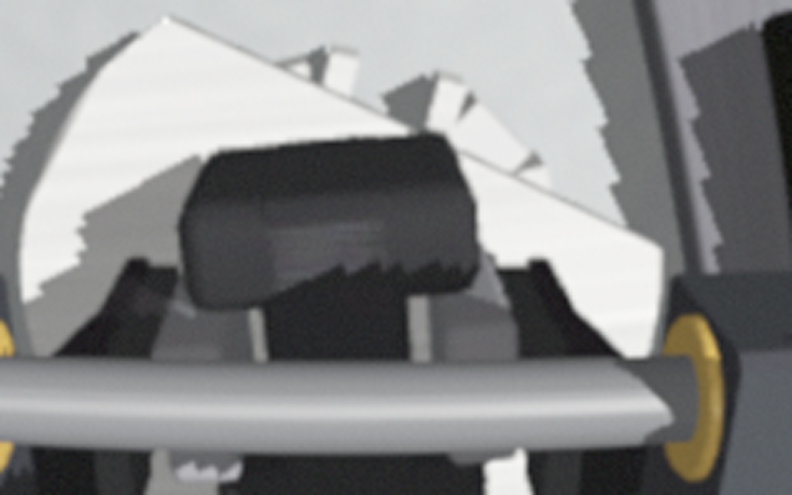

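The crop shows the lock-plate flat as an edge from (168,18) to (660,245), and the pads on both tabs. The moment has risen to 0.29 N m. I'll use the plate edge to read the knob angle.

```bash
cat >> h.py <<'E'
def wpix(f,u,v,z):
    fl=200/np.tan(np.radians(float(f['fovy']))/2); x,y=u-f['cx'],v-f['cy'];r=np.hypot(x,y);t=r/fl
    d=f['T'][:3,:3]@np.array([np.sin(t)*x/r,np.sin(t)*y/r,np.cos(t)]); o=f['T'][:3,3]
    return o+d*(z-o[2])/d[2]
def flat(f,a,b,c=(.6025,.0265)):
    """knob turn (rad) from two pixels of the flat's upper edge"""
    a,b=wpix(f,*a,.09)[:2],wpix(f,*b,.09)[:2]; n=np.array([b[1]-a[1],a[0]-b[0]]);n/=np.linalg.norm(n)
    if n@(a-c)<0:n=-n
    print('dist',n@(a-c),'len',np.linalg.norm(b-a),'turn',(np.radians(210)-(np.arctan2(n[1],n[0])-YAW))%(2*np.pi))
E
python3 - <<'E'
from h import *
f=load('w2'); g=lambda x,y:(220+x/3.3,150+y/3.3)
flat(f,g(168,18),g(660,245)); 
E
```

```text
dist 0.03250695075178561 len 0.0988429941011347 turn 1.2402439482453622
```

send_rows(slide=[[0,0,0],[0,0,0],[0,0,0],[0,0,0],[0,0,0],[0,0,0],[0,0,0]], dr=[[0,0,0],[0,0,0],[0,0,0],[0,0,0.08],[0,0,0.1],[0,0,0.1],[0,0,0]], grip=[4.3,4.3,4.3,4.3,4.3,4.3,4.3])

```text
clock: 8.3
ee_pos: [0.6029, 0.028, 0.1002]
tool_rot: [0.918, 0.396, 0.003, 0.001]
ft_force: [-0.9, 0.3, 1.0]
width: 0.0448
```

```bash
python3 - <<'E'
from h import *
rem(.6028,.0253,.099,138.8)
f=grab('wrist','w3'); cv2.imwrite('pics/w3c.png',cv2.resize(f['pixels'][120:270,200:440][:,:,::-1],None,fx=3.3,fy=3.3,interpolation=cv2.INTER_CUBIC))
for i in range(3): ctrl.grab_frame('wrist'); print(ctrl.state()['moment'].round(2),ctrl.state()['width'])
E
```

```text
t 8.3 pos [0.6029 0.028  0.1002] w 0.0448 F [-0.9  0.3  1. ] M [-0.09  0.12 -0.1 ] j [-0.52  0.33  0.51  1.74 -0.18  1.11  0.86]
yaw 46.6 slide cm [-0.21  0.18  0.12] rotvec [ 6.000e-03 -1.000e-03 -1.609e+00]
[-0.05  0.05 -0.04] 0.04471752538550915
[-0.07  0.05 -0.  ] 0.04459228547858657
[-0.03 -0.01 -0.03] 0.04463431826069681
```

View pics/w3c.png

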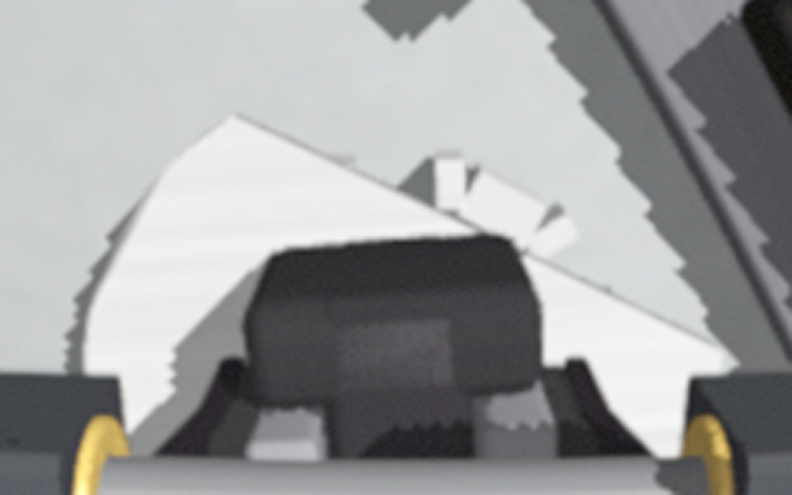

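```bash
python3 - <<'E'
from h import *
f=load('w3'); g=lambda x,y:(200+x/3.3,120+y/3.3)
flat(f,g(237,117),g(732,360),(.6028,.027)); print((np.radians(138.8-46.6)))
E
```

```text
dist 0.03168794005631944 len 0.10161059557475252 turn 1.548992202599898
1.609193570338772
```

send_rows(slide=[[0,0,0],[0,0,0],[0,0,0],[0,0,0],[0,0,0]], dr=[[0,0,0.07],[0,0,0.06],[0,0,0],[0,0,0],[0,0,0]], grip=[4.3,4.3,5.3,5.3,5.3])

```text
clock: 9.0
ee_pos: [0.6029, 0.028, 0.0997]
tool_rot: [0.941, 0.338, 0.003, 0.0]
ft_force: [0.7, 0.5, 0.1]
width: 0.0525
```

send_rows(slide=[[0,0,0],[0,0,0],[0,0,0],[0,0,0]], dr=[[0,0,0.04],[0,0,0.04],[0,0,0.04],[0,0,0]], grip=[5.3,5.3,5.3,5.3])

```text
clock: 9.4
ee_pos: [0.6032, 0.0283, 0.0997]
tool_rot: [0.96, 0.281, 0.003, 0.0]
ft_force: [-0.0, 0.5, -1.0]
width: 0.0533
```

```bash
cat >> h.py <<'E'
def feel():
    M=[];w=[]
    for i in range(3): s=ctrl.state();M.append(s['moment'][2]);w.append(s['width']);ctrl.grab_frame('wrist')
    x_=R.from_quat(s['tool_rot']).as_matrix()[:,0]
    print('t',s['clock'],'turn',np.radians(138.8)-np.arctan2(x_[1],x_[0]),'Mz',np.round(M,2),'w',np.mean(w).round(4),s['ee_pos'].round(4),s['ft_force'].round(1))
E
python3 -c "
from h import *
feel()"
```

```text
t 9.5 turn 1.8515784032244988 Mz [-0.1  -0.06 -0.09] w 0.0532 [0.6032 0.0283 0.0997] [ 0.4 -0.3 -1.4]
```

send_rows(slide=[[0,0,0],[0,0,0]], dr=[[0,0,0.05],[0,0,0]], grip=[5.3,5.3])

```text
clock: 9.75
ee_pos: [0.6033, 0.0284, 0.0997]
tool_rot: [0.966, 0.258, 0.003, -0.0]
ft_force: [-0.2, 0.7, -1.8]
width: 0.0529
```

```bash
python3 -c "
from h import *
feel()"
```

```text
t 9.85 turn 1.900167615523383 Mz [-0.09 -0.06 -0.02] w 0.0531 [0.6032 0.0283 0.0997] [ 1.1  0.4 -0.8]
```

send_rows(slide=[[0,0,0],[0,0,0]], dr=[[0,0,0.05],[0,0,0]], grip=[5.3,5.3])

```text
clock: 10.1
ee_pos: [0.6033, 0.0284, 0.0997]
tool_rot: [0.972, 0.234, 0.003, -0.0]
ft_force: [0.3, 0.4, -1.0]
width: 0.0533
```

```bash
python3 -c "
from h import *
feel()"
```

```text
t 10.2 turn 1.9486433968039363 Mz [-0.03 -0.08 -0.09] w 0.0534 [0.6034 0.0284 0.0997] [ 1.2 -0.2 -2. ]
```

send_rows(slide=[[0,0,0],[0,0,0]], dr=[[0,0,0.05],[0,0,0]], grip=[5.3,5.3])

```text
clock: 10.45
ee_pos: [0.6034, 0.0285, 0.0997]
tool_rot: [0.978, 0.211, 0.003, -0.0]
ft_force: [0.8, 0.5, -1.1]
width: 0.0531
```

```bash
python3 -c "
from h import *
feel()"
```

```text
t 10.55 turn 1.9971786232255317 Mz [-0.05  0.   -0.04] w 0.0531 [0.6034 0.0284 0.0997] [ 0.5  0.3 -1. ]
```

send_rows(slide=[[0,0,0],[0,0,0]], dr=[[0,0,0.05],[0,0,0]], grip=[5.3,5.3])

```text
clock: 10.8
ee_pos: [0.6035, 0.0285, 0.0997]
tool_rot: [0.982, 0.187, 0.004, -0.0]
ft_force: [0.5, 0.3, -0.4]
width: 0.0527
```

```bash
python3 -c "
from h import *
feel()"
```

```text
t 10.9 turn 2.045639955439778 Mz [-0.06 -0.03 -0.04] w 0.0531 [0.6035 0.0285 0.0997] [ 1.3  0.5 -0.9]
```

send_rows(slide=[[0,0,0],[0,0,0]], dr=[[0,0,0.05],[0,0,0]], grip=[5.3,5.3])

```text
clock: 11.15
ee_pos: [0.6035, 0.0286, 0.0997]
tool_rot: [0.987, 0.163, 0.004, -0.0]
ft_force: [1.3, 1.3, -1.1]
width: 0.0528
```

```bash
python3 -c "
from h import *
feel()
f=grab('wrist','w4'); cv2.imwrite('pics/w4c.png',cv2.resize(f['pixels'][120:270,200:440][:,:,::-1],None,fx=3.3,fy=3.3,interpolation=cv2.INTER_CUBIC))"
```

```text
t 11.25 turn 2.094044539816516 Mz [-0.06 -0.12 -0.05] w 0.0531 [0.6035 0.0286 0.0997] [ 1.7  0.7 -1.3]
```

View pics/w4c.png

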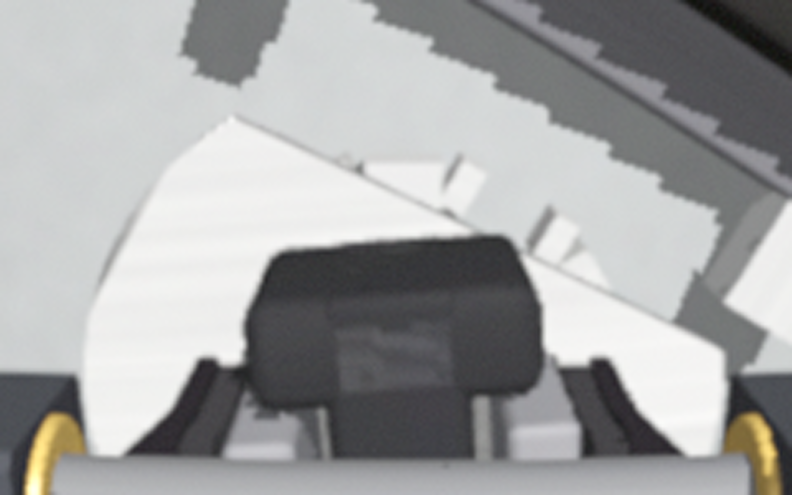

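The flat runs from (233,117) to (723,352), the same place relative to the gripper as before, so the knob follows the tool and is not locked. I can't judge the click by wrench torque alone, because the pad corners press the tabs in as they lead. Instead, at each step I'll open the jaws and measure the span over the tabs (62 mm out, 52 mm riding).

send_rows(slide=[[0,0,0],[0,0,0],[0,0,0]], dr=[[0,0,0],[0,0,0],[0,0,0]], grip=[7.8,7.8,7.8])

```text
clock: 11.65
ee_pos: [0.6034, 0.0281, 0.1]
tool_rot: [0.986, 0.164, 0.003, -0.0]
ft_force: [0.1, -0.3, -0.5]
width: 0.0698
```

```bash
cat >> h.py <<'E'
def span(tag,c=(.603,.0268)):
    f=load('w1') if tag=='w1' else grab('wrist',tag); W=wcloud(f)[170:300,240:420].reshape(-1,3)
    s=ctrl.state(); x_=R.from_quat(s['tool_rot']).as_matrix()[:,0]; a=np.arctan2(x_[1],x_[0])
    if tag=='w1': a=np.radians(138.8)
    d=W[:,:2]-c; al=d@[np.cos(a),np.sin(a)]; pr=d@[np.sin(a),-np.cos(a)]
    k=(W[:,2]>.124)&(W[:,2]<.137)&(abs(al)<.037)&(abs(pr)<.013); q=al[k]
    print(tag,'turn',(np.radians(138.8)-a).round(3),'n',k.sum(),'along',np.percentile(q,[1,99]).round(4),'span',np.ptp(np.percentile(q,[1,99])).round(4),'w',s['width'].round(4),'t',s['clock'])
    print(np.histogram(q,np.arange(-.037,.038,.002))[0])
E
python3 -c "
from h import *
span('w1'); span('s1')"
```

```text
Traceback (most recent call last):
  File "h.py", line 47, in span
    print(tag,'turn',(np.radians(138.8)-a).round(3),'n',k.sum(),'along',np.percentile(q,[1,99]).round(4),'span',np.ptp(np.percentile(q,[1,99])).round(4),'w',s['width'].round(4),'t',s['clock'])
                                                                                                                                                             ^^^^^^^^^^^^^^^^
AttributeError: 'float' object has no attribute 'round'
```

```bash
sed -i "s/s\['width'\].round(4)/round(s['width'],4)/" h.py
python3 -c "
from h import *
span('w1'); span('s1')
f=load('s1');cv2.imwrite('pics/s1c.png',cv2.resize(f['pixels'][150:300,200:440][:,:,::-1],None,fx=3.3,fy=3.3,interpolation=cv2.INTER_CUBIC))"
```

```text
w1 turn 0.0 n 1604 along [-0.0325  0.0284] span 0.0609 w 0.0698 t 11.65
[ 0  0 56 86 63 86 70 46  0  0  0  0 71 75 76 70 79 69 77 71 78 70 62  5
  1  0  0 55 72 72 67 68 54  5  0  0  0]
s1 turn 2.093 n 1836 along [-0.0361  0.0362] span 0.0723 w 0.073 t 11.7
[74  3  0  0  0 35 61 66 72 82 61 11 19 62 79 77 76 77 76 78 74 86 77 50
  1  0 81 76 82 83 76 40  1  0  0 33 67]
```

View pics/s1c.png

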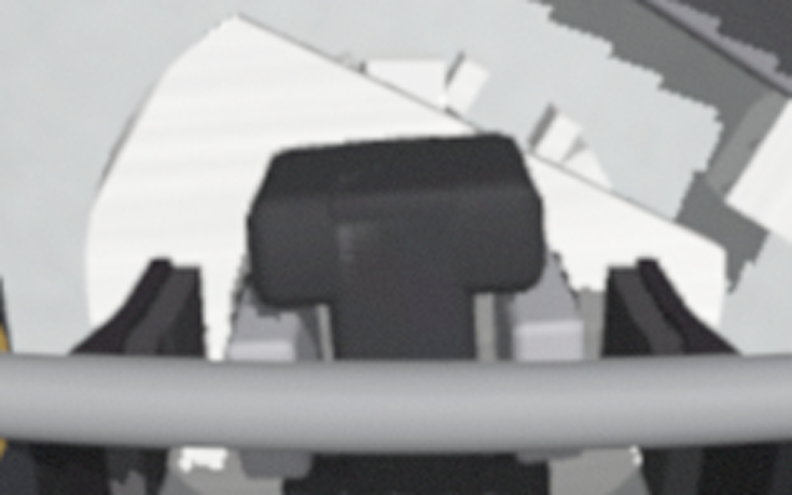

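The jaws are open. The tabs span about 53 mm, so they are still riding on the collar at 2.09. I'll step on from here, opening after each step.

send_rows(slide=[[0,0,0],[0,0,0],[0,0,0],[0,0,0],[0,0,0],[0,0,0],[0,0,0],[0,0,0]], dr=[[0,0,0],[0,0,0],[0,0,0],[0,0,0],[0,0,0.06],[0,0,0],[0,0,0],[0,0,0]], grip=[4.6,4.6,4.6,4.6,4.6,6.9,6.9,6.9])

```text
clock: 12.5
ee_pos: [0.6039, 0.028, 0.1003]
tool_rot: [0.991, 0.135, 0.004, -0.0]
ft_force: [-0.9, -0.0, -1.0]
width: 0.0644
```

```bash
python3 -c "
from h import *
span('s2')"
```

```text
s2 turn 2.152 n 1985 along [-0.0362  0.0361] span 0.0723 w 0.0663 t 12.55
[48 55 56  0  9 60 65 67 75 84 35  6 12 64 76 75 78 76 75 75 88 81 75 56
  0  0 42 71 79 83 82 69 14  0 46 62 46]
```

send_rows(slide=[[0,0,0],[0,0,0],[0,0,0],[0,0,0],[0,0,0],[0,0,0],[0,0,0],[0,0,0]], dr=[[0,0,0],[0,0,0],[0,0,0],[0,0,0],[0,0,0.06],[0,0,0],[0,0,0],[0,0,0]], grip=[4.6,4.6,4.6,4.6,4.6,6.9,6.9,6.9])

```text
clock: 13.35
ee_pos: [0.6039, 0.028, 0.1004]
tool_rot: [0.994, 0.106, 0.004, -0.001]
ft_force: [0.5, -0.4, 0.3]
width: 0.0634
```

```bash
python3 -c "
from h import *
span('s3')"
```

```text
s3 turn 2.211 n 2026 along [-0.0365  0.0364] span 0.0729 w 0.0653 t 13.4
[65 42 82  0  6 48 68 69 74 80 46  1  9 63 74 80 77 77 79 73 76 80 76 68
  0  0 36 76 83 80 85 70 12  0 74 43 54]
```

send_rows(slide=[[0,0,0],[0,0,0],[0,0,0],[0,0,0],[0,0,0],[0,0,0],[0,0,0],[0,0,0]], dr=[[0,0,0],[0,0,0],[0,0,0],[0,0,0],[0,0,0.06],[0,0,0],[0,0,0],[0,0,0]], grip=[4.6,4.6,4.6,4.6,4.6,6.9,6.9,6.9])

```text
clock: 14.2
ee_pos: [0.604, 0.028, 0.1004]
tool_rot: [0.997, 0.077, 0.004, -0.001]
ft_force: [1.2, 0.0, -0.0]
width: 0.0636
```

```bash
python3 -c "
from h import *
span('s4')"
```

```text
s4 turn 2.269 n 1994 along [-0.0364  0.0363] span 0.0727 w 0.0659 t 14.25
[58 45 73 34 69 68 71 71 60  6  1  1  5 58 75 80 83 77 77 75 77 75 75 75
  0  0  0  0 58 76 80 84 85 66 61 43 52]
```

send_rows(slide=[[0,0,0],[0,0,0],[0,0,0],[0,0,0],[0,0,0],[0,0,0],[0,0,0],[0,0,0]], dr=[[0,0,0],[0,0,0],[0,0,0],[0,0,0],[0,0,0.06],[0,0,0],[0,0,0],[0,0,0]], grip=[4.6,4.6,4.6,4.6,4.6,6.9,6.9,6.9])

```text
clock: 15.05
ee_pos: [0.6041, 0.0281, 0.1006]
tool_rot: [0.999, 0.048, 0.004, -0.001]
ft_force: [1.1, 0.9, -0.4]
width: 0.0633
```

```bash
python3 -c "
from h import *
span('s5')"
```

```text
s5 turn 2.327 n 2009 along [-0.0366  0.0363] span 0.0729 w 0.0656 t 15.1
[66 47 73 31 71 67 72 73 65  6  1  2  3 60 71 78 78 89 77 74 73 74 79 75
  0  0  0  0 55 76 82 84 82 66 59 48 52]
```

At 2.27 the tabs span about 62 mm, so both are out. They are still out after the next step to 2.33, so the knob has locked at the last click. I'll open fully, lift and move over to the handle.

send_rows(slide=[[0,0,0],[0,0,-2],[0,0,-4],[0,0,-4],[0,0,0],[0,0,0],[0,0,0],[0,0,0]], dr=[[0,0,0],[0,0,0],[0,0,0],[0,0,0],[0,0,0.145],[0,0,0.145],[0,0,0],[0,0,0]], grip=[8.7,8.7,8.7,8.7,8.7,8.7,8.7,8.7])

```text
clock: 15.9
ee_pos: [0.6021, 0.0275, 0.2041]
tool_rot: [0.995, -0.099, 0.003, -0.001]
ft_force: [0.4, 0.4, 0.7]
width: 0.087
```

```bash
python3 -c "
from h import *
rem(.555,.156,.19,-11.17)"
```

```text
t 15.9 pos [0.6021 0.0275 0.2041] w 0.087 F [0.4 0.4 0.7] M [-0.09  0.03 -0.02] j [-0.67  0.26  0.7   1.63 -0.18  1.31 -0.15]
yaw -11.37 slide cm [ -7.16 -11.67   1.41] rotvec [-0.003 -0.005 -0.003]
```

send_rows(slide=[[-1.8,-2.95,0],[-1.8,-2.95,0],[-1.8,-2.95,0],[-1.75,-2.85,0],[0,0,0],[0,0,0],[0,0,0]], dr=[[0,0,0],[0,0,0],[0,0,0],[0,0,0],[0,0,0],[0,0,0],[0,0,0]], grip=[5,5,5,5,5,5,5])

```text
clock: 16.6
ee_pos: [0.5512, 0.158, 0.2006]
tool_rot: [0.996, -0.091, 0.001, 0.001]
ft_force: [0.1, -0.7, 0.4]
width: 0.0508
```

```bash
python3 -c "
from h import *
rem(.555,.156,.12,-11.17)
f=grab('wrist','w5'); W=wcloud(f)
S=W.reshape(-1,3); k=(np.linalg.norm(S[:,:2]-[.555,.156],axis=1)<.05)&(S[:,2]>.13)&(S[:,2]<.155); q=S[k]; print(k.sum(),cv2.minAreaRect(q[:,:2].astype(np.float32)*1000),q.max(0))
g=grab('top','top1'); a=f['pixels'];b=cv2.resize(g['pixels'][130:235,225:385],(640,420),interpolation=cv2.INTER_CUBIC)
cv2.imwrite('pics/c5.png',cv2.resize(np.vstack([a[:, :],b[:170+230]]),None,fx=.74,fy=.74)[:,:,::-1])"
```

```text
t 16.6 pos [0.5512 0.158  0.2006] w 0.0508 F [ 0.1 -0.7  0.4] M [-0.12  0.05  0.05] j [-0.87  0.19  0.62  1.7  -0.11  1.29 -0.41]
yaw -10.42 slide cm [0.4  0.12 8.06] rotvec [ 0.002 -0.001  0.013]
1562 ((555.7848510742188, 154.80406188964844), (59.480743408203125, 16.134233474731445), 79.3419189453125) [0.56813328 0.18445434 0.1457072 ]
```

View pics/c5.png

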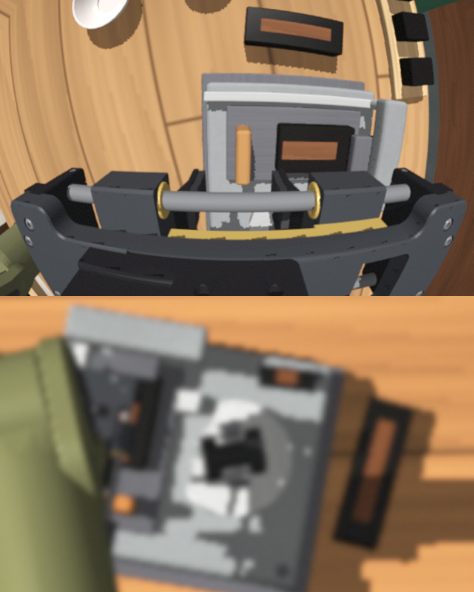

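The wrist view shows the handle at about (243,155), between the jaws. The top view shows the knob turned, with its tabs now up and down at about (235,432) and (237,490). I'll descend on the handle.

send_rows(slide=[[0.5,0.2,0],[0,0,2.5],[0,0,2.5],[0,0,2],[0,0,0],[0,0,0]], dr=[[0,0,0.01],[0,0,0],[0,0,0],[0,0,0],[0,0,0],[0,0,0]], grip=[5,5,5,5,5,5])

```text
clock: 17.3
ee_pos: [0.5616, 0.1463, 0.1306]
tool_rot: [0.995, -0.103, 0.004, 0.001]
ft_force: [1.0, -0.0, 0.6]
width: 0.05
```

```bash
python3 -c "
from h import *
rem(.5558,.1548,.117,-11.1)"
```

```text
t 17.3 pos [0.5616 0.1463 0.1306] w 0.05 F [ 1.  -0.   0.6] M [-0.09  0.08  0.08] j [-0.84  0.26  0.62  1.77 -0.16  1.16 -0.38]
yaw -11.78 slide cm [-0.75 -0.72  1.35] rotvec [ 0.002 -0.007 -0.012]
```

send_rows(slide=[[-0.7,-0.7,0],[0,0,0.7],[0,0,0.6],[0,0,0],[0,0,0],[0,0,0],[0,0,0],[0,0,0]], dr=[[0,0,-0.01],[0,0,0],[0,0,0],[0,0,0],[0,0,0],[0,0,0],[0,0,0],[0,0,0]], grip=[5,5,5,4,3,2,1,1])

```text
clock: 18.1
ee_pos: [0.5578, 0.1557, 0.1204]
tool_rot: [0.995, -0.097, 0.005, -0.0]
ft_force: [-3.5, 0.9, 1.6]
width: 0.0177
```

```bash
python3 -c "
from h import *
rem(.5558,.1548,.117,-11.1)"
```

```text
t 18.1 pos [0.5578 0.1557 0.1204] w 0.0177 F [-3.5  0.9  1.6] M [-0.06  0.87  0.01] j [-0.85  0.26  0.61  1.79 -0.16  1.13 -0.38]
yaw -11.18 slide cm [-0.18  0.13  0.34] rotvec [-0.001 -0.011 -0.001]
```

Now I pull along −x of the tool, which is press −x.

send_rows(slide=[[-0.5,0,0],[-1,0,0],[-1,0,0],[-1,0,0],[0,0,0]], dr=[[0,0,0],[0,0,0],[0,0,0],[0,0,0],[0,0,0]], grip=[1,1,1,1,1])

```text
clock: 18.6
ee_pos: [0.524, 0.1624, 0.1204]
tool_rot: [0.995, -0.098, 0.009, -0.001]
ft_force: [-0.8, -0.2, 0.8]
width: 0.0157
```

```bash
python3 -c "
from h import *
rem(.5578-.0883,.1557+.0174,.1204,-11.17)"
```

```text
t 18.6 pos [0.524  0.1624 0.1204] w 0.0157 F [-0.8 -0.2  0.8] M [-0.07  0.87  0.1 ] j [-0.9   0.19  0.61  1.87 -0.11  1.11 -0.45]
yaw -11.25 slide cm [-5.56  0.01 -0.09] rotvec [-0.003 -0.017 -0.001]
```

send_rows(slide=[[-1,0,0],[-1,0,0],[-1,0,0],[-1,0,0],[-1,0,0],[-0.4,0,0],[0,0,0]], dr=[[0,-0.01,0],[0,0,0],[0,0,0],[0,0,0],[0,0,0],[0,0,0],[0,0,0]], grip=[1,1,1,1,1,1,1])

```text
clock: 19.3
ee_pos: [0.4701, 0.1731, 0.1204]
tool_rot: [0.995, -0.098, 0.008, -0.002]
ft_force: [8.3, 0.8, -6.5]
width: 0.016
```

```bash
python3 -c "
from h import *
rem(.5578-.0883,.1557+.0174,.1204,-11.17)"
```

```text
t 19.3 pos [0.4701 0.1731 0.1204] w 0.016 F [ 8.3  0.8 -6.5] M [-0.06 -1.2   0.05] j [-0.97  0.07  0.58  1.97 -0.04  1.1  -0.57]
yaw -11.21 slide cm [-0.06  0.01 -0.  ] rotvec [-0.005 -0.015 -0.001]
```

send_rows(slide=[[-0.4,0,0],[-0.4,0,0],[-0.4,0,0]], dr=[[0,0,0],[0,0,0],[0,0,0]], grip=[1,1,1])

```text
clock: 19.6
ee_pos: [0.4704, 0.173, 0.1205]
tool_rot: [0.995, -0.099, 0.022, -0.003]
ft_force: [18.8, 1.3, -14.8]
width: 0.0158
```

```bash
python3 -c "
from h import *
rem(.5578-.0883,.1557+.0174,.1204,-11.17)"
```

```text
t 19.6 pos [0.4704 0.173  0.1205] w 0.0158 F [ 18.8   1.3 -14.8] M [ 0.1  -2.85  0.14] j [-0.98  0.04  0.58  2.   -0.01  1.07 -0.6 ]
yaw -11.39 slide cm [-0.09  0.01  0.  ] rotvec [-0.01  -0.044 -0.004]
```

The carriage is at its stop: the force rose with no further motion. I'll release it, lift and back off.

send_rows(slide=[[0,0,0],[0,0,0],[0,0,0],[0,0,0],[0,0,-1],[0,0,-3],[0,0,-4],[0,0,-4]], dr=[[0,0,0],[0,0,0],[0,0,0],[0,0,0],[0,0,0],[0,0,0],[0,0,0],[0,0,0]], grip=[3,4,4,4,4,4,4,4])

```text
clock: 20.4
ee_pos: [0.4574, 0.1712, 0.2392]
tool_rot: [0.995, -0.099, 0.014, 0.002]
ft_force: [1.7, 0.6, -0.2]
width: 0.0402
```

send_rows(slide=[[0,-4,0],[0,-4,0],[0,-4,0],[0,-4,0],[0,-4,0],[0,-4,0],[0,0,0],[0,0,0]], dr=[[0,0,0],[0,0,0],[0,0,0],[0,0,0],[0,0,0],[0,0,0],[0,0,0],[0,0,0]], grip=[4,4,4,4,4,4,4,4])

```text
clock: 21.2
ee_pos: [0.5088, 0.4175, 0.2562]
tool_rot: [0.995, -0.1, 0.019, -0.006]
ft_force: [-0.2, -0.6, 0.0]
width: 0.0401
```

```bash
python3 -c "
from h import *
rem(.47,.173,.12,-11.17)
f=grab('top','top2'); cv2.imwrite('pics/c6.png',cv2.resize(f['pixels'][125:265,195:375][:,:,::-1],None,fx=4.2,fy=4.2,interpolation=cv2.INTER_CUBIC))
vs,us=np.mgrid[125:265,195:375]
W=np.array([pt(f,u,v) for u,v in zip(us.ravel(),vs.ravel())])
k=(np.linalg.norm(W[:,:2]-[.467,.173],axis=1)<.045)&(W[:,2]>.125)&(W[:,2]<.16); print('handle',cv2.minAreaRect(W[k][:,:2].astype(np.float32)*1000))
k=(np.linalg.norm(W[:,:2]-[.602,.027],axis=1)<.05)&(W[:,2]>.115)&(W[:,2]<.14); print('knob',cv2.minAreaRect(W[k][:,:2].astype(np.float32)*1000))
"
```

```text
t 21.2 pos [0.5088 0.4175 0.2562] w 0.0401 F [-0.2 -0.6  0. ] M [-0.1   0.05 -0.05] j [-1.1   0.31  0.46  1.43 -0.12  1.4  -0.84]
yaw -11.46 slide cm [ 0.56 24.94 13.28] rotvec [-0.015 -0.036 -0.005]
handle ((467.4094543457031, 174.83676147460938), (59.43437576293945, 16.084659576416016), 78.59941864013672)
knob ((601.486083984375, 28.655624389648438), (63.354835510253906, 63.647300720214844), 8.457209587097168)
```

View pics/c6.png

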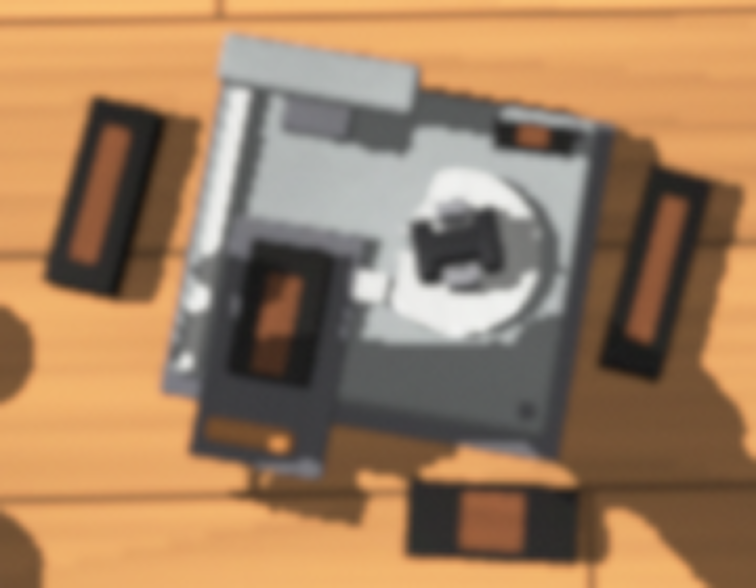

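The crop shows the carriage drawn out, with its handle at (245,437), and the knob turned with both tabs out. The bystanders and the ink block have not moved. I'm handing in.

```bash
python3 -c "
from h import *
print(ctrl.sign_off())"
```

```text
the job is handed in; nothing more can be done
None
```

The press is unlocked, the carriage is drawn out to its stop, and I handed the job in at about 21 s of robot time. The sign-off gives no verdict.

- **Knob:** I squeezed both tabs and turned the knob clockwise past the middle click. Torque did not show the last click clearly, so near it I opened the jaws after each step and measured the width over the tabs. They read about 53 mm while riding and about 62 mm (both out) at tool turns of 2.27 and 2.33 rad. I did not twist the knob afterwards to test the lock. The last overhead check gave the knob at about 2.28 rad, 63–64 mm over the tabs.
- **Carriage:** I gripped the handle and pulled until it stopped moving and the wrist force rose to about 24 N. The tool had travelled 89 mm, and the overhead depth shows the handle moved about 87 mm. The stop is at 90 mm, and the camera is good to about 2–3 mm here.
- **After release:** The gripper is open and well clear, with about zero force on it. In the last overhead crop the ink block and the three mould blocks look unmoved; the mallet, tin and dish were outside that crop and I did not check them again.

One check was unclear: the middle click was passed during a light-squeeze test without locking, with a single torque reading of 0.29 N m.

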